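# Chuck a soldering bit in the lever collet

## Robot

A 6-joint arm with a two-finger parallel gripper is mounted at the origin on the work surface. World frame = base frame: x ahead of the robot, y to its left, z up, the work surface at z = 0. Lengths are in m, angles in rad, forces in N, time in s.
With the tool pointing down it reaches from about 0.3 to 0.95 m from the base axis. Payload 3.1 kg.
Tool frame: the origin (TCP) lies midway between the tips of the shut fingers; the grasp point (between the pads) lies 19 mm behind it; z points along the fingers, y is the line along which they close (so a half turn about z gives the same grasp; the last joint's range is limited). The gripper opens to 85 mm and grips with 20 to 120 N. Pads are 22 mm wide; open, the fingers measure 114 mm over their backs; the gripper's body (76 mm by 85 mm) begins 54 mm behind the grasp point. The pads swing forward as they close: fully open they stand 13 mm farther back than shut.
Start: joints at [-1.407, 0.308, 1.634, -0, 1.2, -0.07], TCP at [0.145, -0.608, 0.231] pointing down, gripper open.
Joint ranges: [-3.06, 3.06], [-0.79, 1.96], [0.05, 2.63], [-1.19, 4.34], [0.05, 2.64], [-2.94, 2.94]. Speed limits (rad/s): [2.79, 2.79, 3.14, 3.14, 3.14, 3.14].

## Interface

Orientations are given as a 3x3 rotation matrix whose columns are the frame's x, y, z axes.
In Python, from bench import status, capture, camera_info, ticket gives the robot as it stands.
- The arm moves only by the shell command python3 -m crank 'ROWS' [FORCE]. ROWS is JSON, a list of rows, each an object of numbers: "tx", "ty", "tz": the shift along the tool's x, y, z in m; "wx", "wy", "wz": the turn, a rotation vector about the tool's x, y, z in degrees; "claw": the closure, from -1 (fully open) to 1 (shut). A call has 1 to 8 rows; each row shifts and turns the commanded pose from where the row before left it, along the tool's axes as they then stand; what a row does not reach is not made up. A row lasts 1/10 s, in which the tool goes at most 50 mm and 8.59 degrees, less where a joint would pass 70% of its speed; a pose out of reach is approached as far as the arm can. A call with a gripper value outside its range is refused whole. The fingers move at their own pace and stop on an object; FORCE is the grip in N (left out, the last holds). Time passes only in rows, so rows that do not move let the fingers close. It gives the time, the measured TCP pose, the force, the opening and the grip force at its end, in the units of the state.
- status.get_state(): the state, without advancing time (a new reading comes with each control period).
- capture(name): name is "scene" or "top" or "wrist"; returns the picture (400x640x3 uint8, red, green, blue); there is no depth.
- camera_info(name): a dict with "fx", "fy", "cx", "cy" (pixels), "R" (3x3) and "t" (3): a world point X has camera coordinates R X + t; the wrist camera has in their place "hand_eye" (4x4, takes a point from camera to tool coordinates, whose origin is the TCP and whose axes are the flange's). Camera axes: x right, y down, z forward; pixel columns grow to the right and rows downward; lengths in m; the calibration is good to about 2 mm. A picture is of the moment at which its call begins: read the wrist's pose just before it. camera_info takes no time and is no camera call.
- ticket.close_job(): hands the job in; it is judged then, once.
The state is a dict: "time": time; "qpos": joint angles; "joint_vel": joint speeds; "joint_efforts": joint torques, N m; "tcp_pos": TCP position; "ee_rot": TCP orientation; "ft_force": force on the tool from outside, world axes, zero at the start; "moment": the same for the moment, N m; "grip_width": finger opening in m; "grip_force": force on a finger pad.
Only numpy, scipy, OpenCV 4.12 (cv2) and the standard library are available. Lean on these libraries where they do the work, as an engineer would, in place of code of your own. Each camera call takes 0.05 s, during which the arm holds its last target. There are 200 camera calls.

## Task

Take the copper soldering bit out of the wooden block and feed it, tinned point up, down into the open collet of the cast-iron fixture, pressing it gently past the drag of the collet until it sits firmly on the depth stop without pushing the stop off its setting. Let go of the bit, then swing the fixture's ball-ended lever round as far as it goes to clamp it. Leave everything else where it stands.

Things in the scene. Friction and masses are not known exactly. Their poses are not given: they have to be found in the camera images.
- bit: Copper soldering bit, the work piece: round bar, 12 mm diameter, 130 mm long, about 0.13 kg; the lowest 4 mm taper to 8.4 mm, the top 20 mm taper to a grey tinned point (grip the bar below the taper). Origin: centre of its lower end; its z axis runs up the bar to the point. It starts standing in one of the three holes of the block.
- rack: Wooden bit block, fixed, 50 mm (x) by 150 mm (y) by 40 mm high, with three upright holes 13 mm wide and 30 mm deep in a row along its y axis, 45 mm apart. Which bar stands in which hole varies. Origin: centre of its underside.
- fixture: Lever collet fixture, fixed: dark cast-iron base 130 mm square, round body 100 mm diameter, steel nose 62 mm diameter, 103 mm high; the collet stands upright on its z axis. Origin: centre of its underside. Its stop nut shows on its +x side.
- collet_mouth (a point): Centre of the open collet's face, 104 mm above the desk, on the fixture's axis, z up. The lead-in, about 18 mm wide, narrows over 10 mm to a bore of six leaves, 34 mm long in all: three stiff clamping ones 0.8 mm clear of the bit, three sprung ones that drag on it with about 3 N and stop it falling; off centre they push back sideways some 4 N per mm.
- depth_stop: Depth stop: slotted steel plate on the fixture's +x side and a rod in the bore under the collet. The rod's solid top, where the bit must rest, is 40 to 58 mm below the collet's face, not measured: feel for it (a brass nut, 18 mm wide, outside the slot has its middle 12 mm lower). 5 to 12 N seats the bit; over 20 N shifts the rod. Origin: on the fixture's axis, at desk height.
- lever (a joint): Angle of the collet lever, rad, about the fixture's vertical axis: 0 to 0.12 open at the start, 1.15 at its end stop, fully closed. It turns counter-clockwise seen from above, resists with about 6 to 10 N at the ball, draws the bit slightly down on to the stop as it closes, and stays where it is left. At 0 it points 70 degrees counter-clockwise from the fixture's +x axis.
- lever_ball (a point): Centre of the black ball knob, 28 mm diameter, at the end of the lever: 125 mm from the fixture's axis and 106 mm above the desk. A 10 mm rod runs from it down and inwards to the cam ring round the fixture.
- hexbar: Brass hexagon bar, 10 mm across flats, 100 mm long, standing in the block; not wanted. Origin: lower end.
- steelrod: Bright steel rod, 10 mm diameter, 112 mm long, standing in the block; not wanted. Origin: lower end.
- mug: Chipped white ceramic mug, 80 mm diameter, 92 mm high. Origin: centre of its underside.
- mouse: Cream plastic computer mouse, 105 by 62 by 28 mm. Origin: centre of its underside.
- tin: Round brass tip-tinner tin, 44 mm diameter, 20 mm high. Origin: centre of its underside.
- puller: Red nylon fuse puller lying flat, 107 by 28 by 10 mm. Origin: underside, near its middle.
- file: Flat hand file with a round wooden handle, lying flat, 200 mm long, 22 mm high. Origin: underside, near its middle.
- chiptray: Black plastic tray of chips, 75 by 110 by 16 mm. Origin: centre of its underside.

How it is judged:
On the way, in this order (a step that is already met when the one before it is completed fails the run):
1. the bit, point up in the open collet, is pressed home on the depth stop (z of bit in the frame of collet_mouth below -0.038 m and horizontal distance between bit and collet_mouth below 0.004 m and angle between the z axis of bit and the z axis of fixture, either way round below 0.08 rad and contact force between bit and depth_stop above 3 N and value of joint lever below 0.3 rad), for 0.2 s.
2. with the bit still home on the stop, the lever is closed (z of bit in the frame of collet_mouth below -0.038 m and horizontal distance between bit and collet_mouth below 0.004 m and angle between the z axis of bit and the z axis of fixture, either way round below 0.08 rad and value of joint lever above 1.05 rad and contact force between bit and depth_stop above 0.5 N), for 0.2 s.
At the end, for the whole second after the job is handed in: The bit stands point up in the collet, within 4 mm of its axis and 0.08 rad of upright, released and still, its lower end over 38 mm below the collet's face and resting on the depth stop (over 0.5 N of contact); the lever is closed past 1.05 of its 1.15 rad (all of step 2 and linear speed of bit below 0.01 m/s); the robot touches nothing.
It fails at once if the bit is pressed on the depth stop with more than 20 N, enough to push the stop off its setting (contact force between bit and depth_stop above 20 N and value of joint lever below 0.3 rad).
It fails at once if the bit is dropped or tipped over (angle between bit's own z axis and vertical above 0.6 rad).
It fails at once if another thing on the desk or in the block is moved more than 25 mm (distance of any of mug, mouse, tin, puller, file, chiptray, hexbar, steelrod from where it was at the start of the episode above 0.025 m).
It also fails if it takes over 67 s, if anything falls off the work surface, if the arm or the gripper's body presses on something with over 40 N, if the wrist force passes 120 N, or if a joint passes its speed limit or range.

## Working session

There is one attempt and no reset: what is moved stays moved. The work goes in short steps, Python scripts to look and compute and a shell command to move; the robot and the scene stay as the last step left them, time stands still between calls to the robot, and variables do not carry over. Pictures are saved under pics/ and viewed, at most 10 in all, crops included, and the job is handed in when it is done.

```bash
mkdir -p pics; ls
python3 - <<'E'
from bench import status,capture,camera_info
import cv2
for n in ("scene","top"):
    im=capture(n); cv2.imwrite(f"pics/{n}0.png",cv2.cvtColor(im,cv2.COLOR_RGB2BGR))
    print(n,camera_info(n))
print(camera_info("wrist"))
s=status.get_state();print(s)
E
```

```text
pics
scene {'fx': 367.26287008911515, 'fy': 367.26287008911515, 'cx': 319.7081250166793, 'cy': 200.30583944343184, 'R': array([[ 0.54260007,  0.83993324,  0.00986465],
       [ 0.55630303, -0.35052515, -0.75343152],
       [-0.62937437,  0.41429974, -0.65745238]]), 't': array([-0.27691764, -0.23869568,  1.38125033])}
top {'fx': 368.2338848808679, 'fy': 368.2338848808679, 'cx': 317.7427589732274, 'cy': 204.26067328083124, 'R': array([[ 0.01556898, -0.99985664, -0.00665567],
       [-0.98948611, -0.01444958, -0.14390428],
       [ 0.14378747,  0.00882614, -0.98956923]]), 't': array([-0.01033896,  0.53938946,  1.10011884])}
{'fx': 284.80506358634455, 'fy': 284.80506358634455, 'cx': 317.7513704378494, 'cy': 201.9092777517204, 'hand_eye': array([[ 4.81225194e-04, -9.61943456e-01, -2.73248160e-01,
         6.84262224e-02],
       [ 9.99999884e-01,  4.62564358e-04,  1.32715922e-04,
        -6.33563809e-04],
       [-1.27035294e-06, -2.73248192e-01,  9.61943567e-01,
        -1.42074438e-01],
       [ 0.00000000e+00,  0.00000000e+00,  0.00000000e+00,
         1.00000000e+00]])}
{'time': 0.1, 'qpos': array([-1.40673272e+00,  3.08941988e-01,  1.63507583e+00,  4.86485449e-05,
        1.19971173e+00, -6.97140103e-02]), 'joint_vel': array([-0.00117437, -0.0028733 , -0.00225345,  0.00065444, -0.00029873,
        0.00028641]), 'joint_efforts': array([-1.34025881e-04, -4.16407228e+01, -2.77644646e+01, -1.26709328e-04,
        4.02722202e-03,  9.73451250e-06]), 'tcp_pos': array([ 0.14463855, -0.60725392,  0.23013905]), 'ee_rot': array([[ 9.72802366e-01,  2.31636493e-01, -3.04286525e-04],
       [ 2.31636612e-01, -9.72800084e-01,  2.11559875e-03],
       [ 1.94039918e-04, -2.12854337e-03, -9.99997716e-01]]), 'ft_force': array([ 0.53740931, -0.63791071,  0.13497843]), 'moment': array([-0.01109078,  0.01135222, -0.06414931]), 'grip_force': 0.0, 'grip_width': 0.08537155924699799}
```

View pics/scene0.png

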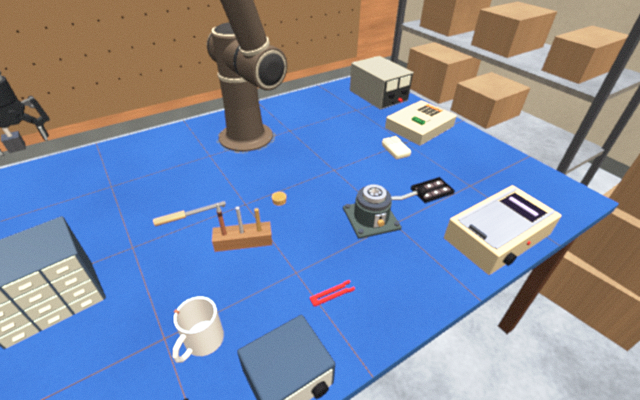

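View pics/top0.png

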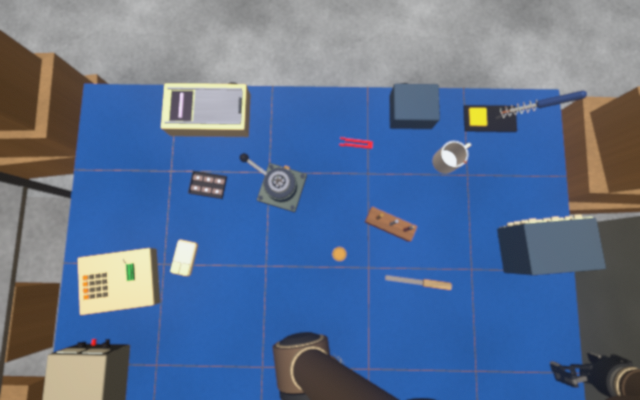

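The scene view shows the rack around (241,235) with three bars, and the fixture around (373,210). The top view shows the rack at (391,223), the fixture at (281,183) and the ball at (245,157). I'll enlarge both next.

```bash
cat > h.py <<'E'
import numpy as np,cv2
from bench import status,capture,camera_info
def ray(n,u,v,tcp=None,rot=None):
    c=camera_info(n); d=np.array([(u-c['cx'])/c['fx'],(v-c['cy'])/c['fy'],1])
    if n=='wrist':
        H=c['hand_eye']; return tcp+rot@H[:3,3], rot@(H[:3,:3]@d)
    return -c['R'].T@c['t'], c['R'].T@d
def atz(n,u,v,z,*a):
    o,d=ray(n,u,v,*a); return o+d*(z-o[2])/d[2]
def proj(n,X,tcp=None,rot=None):
    c=camera_info(n)
    if n=='wrist':
        H=c['hand_eye']; p=H[:3,:3].T@(rot.T@(np.array(X)-tcp)-H[:3,3])
    else: p=c['R']@np.array(X)+c['t']
    return np.array([c['fx']*p[0]/p[2]+c['cx'],c['fy']*p[1]/p[2]+c['cy']])
E
python3 - <<'E'
from h import *
s=cv2.imread('pics/scene0.png');t=cv2.imread('pics/top0.png')
r=lambda im,x,y,w,h,k:cv2.resize(im[y:y+h,x:x+w],None,fx=k,fy=k,interpolation=cv2.INTER_CUBIC)
a=np.hstack([r(s,200,195,80,60,5),r(s,335,175,80,60,5)])
b=np.hstack([r(t,355,195,80,60,5),r(t,235,150,80,60,5)])
cv2.imwrite('pics/crop1.png',np.vstack([a,b]))
print('fixture',atz('top',281,181,.104),'ball',atz('top',245,157,.106))
print('rack',atz('top',391,223,.04))
E
```

```text
fixture [0.59764796 0.10645927 0.104     ] ball [0.66836023 0.21535363 0.106     ]
rack [ 0.48460203 -0.22754106  0.04      ]
```

View pics/crop1.png

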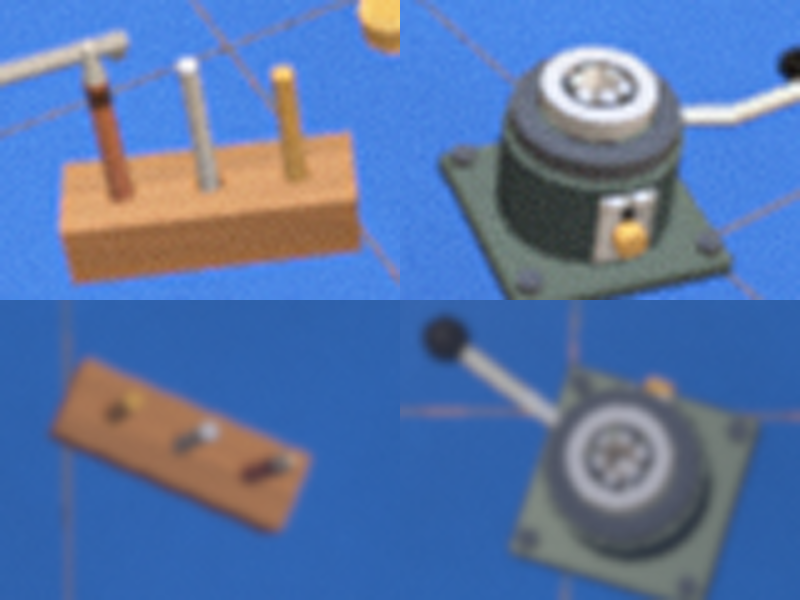

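The enlargement shows the bit as the red bar with a grey point, at the −y end of the rack: tip at scene (218,204) and top (412.6,228). The nose centre is at scene (374.6,192) and top (279,181), and the ball at top (244,157.6).

Run:
```python
from h import *
np.set_printoptions(precision=4,suppress=True)
C=lambda x,y:(x/5+355,(y-300)/5+195)
D=lambda x,y:((x-400)/5+235,(y-300)/5+150)
print('bit tip',atz('top',412.6,228,.138),atz('scene',218,204,.138),'base',atz('top',*C(245,475),.04),atz('scene',224.4,234,.04))
print('steel tip',atz('top',*C(208,433),.122),atz('scene',237.4,208.3,.122))
print('hex tip',atz('top',*C(132,402),.11),atz('scene',256.6,209.8,.11))
cs=np.array([atz('top',*C(*p),.04) for p in [(90,357),(310,455),(275,530),(52,432)]]);print('rack',cs,cs.mean(0))
e=cs[1]-cs[0]+cs[2]-cs[3];print('len',np.linalg.norm(e)/2,np.degrees(np.arctan2(-e[1],-e[0])))
print('nose',atz('top',*D(620,455),.103),atz('scene',374.6,192,.103))
print('ball',atz('top',*D(445,338),.106),atz('scene',335+79,175+13.,.106))
print('nut',atz('top',*D(660,388),.045),atz('scene',335+46,175+47.5,.045))
bs=np.array([atz('top',*D(*p),.012) for p in [(575,370),(758,425),(705,600),(513,548)]]);print('base',bs,bs.mean(0))
```

```text
bit tip [ 0.462  -0.2688  0.138 ] [ 0.465  -0.2651  0.138 ] base [ 0.4637 -0.2669  0.04  ] [ 0.4708 -0.2677  0.04  ]
steel tip [ 0.4809 -0.2278  0.122 ] [ 0.4868 -0.2266  0.122 ]
hex tip [ 0.4994 -0.1868  0.11  ] [ 0.5043 -0.1846  0.11  ]
rack [[ 0.5352 -0.1728  0.04  ]
 [ 0.4766 -0.3068  0.04  ]
 [ 0.4305 -0.2845  0.04  ]
 [ 0.4884 -0.1492  0.04  ]] [ 0.4827 -0.2283  0.04  ]
len 0.14673951624929138 66.63381284851306
nose [0.5978 0.1125 0.103 ] [0.6011 0.1151 0.103 ]
ball [0.6665 0.2182 0.106 ] [0.6474 0.2136 0.106 ]
nut [0.6529 0.0956 0.045 ] [0.6582 0.0983 0.045 ]
base [[0.6722 0.1539 0.012 ]
 [0.6376 0.0352 0.012 ]
 [0.5241 0.0665 0.012 ]
 [0.5556 0.1893 0.012 ]] [0.5974 0.1112 0.012 ]
```

```bash
python3 -m crank '[{"tx":0.039,"ty":-0.0257},{"tx":0.039,"ty":-0.0257},{"tx":0.039,"ty":-0.0257},{"tx":0.039,"ty":-0.0257},{"tx":0.039,"ty":-0.0257},{"tx":0.039,"ty":-0.0257},{"tx":0.039,"ty":-0.0257},{"tx":0.039,"ty":-0.0257}]'
python3 -m crank '[{"tx":0.039,"ty":-0.0257},{"tx":0.039,"ty":-0.0257},{"wz":-7.6},{"wz":-7.6},{"wz":-7.6},{"wz":-7.6}]'
python3 -m crank '[{"wz":-7.6},{"wz":-7.6},{"wz":-7.6},{},{}]'
python3 - <<'E'
from h import *
s=status.get_state();print(s['tcp_pos'],s['ee_rot'],s['ft_force'],s['time'])
im=capture('wrist'); cv2.imwrite('pics/w1.png',cv2.cvtColor(im,cv2.COLOR_RGB2BGR))
np.savez('w1.npz',p=s['tcp_pos'],R=s['ee_rot'])
E
```

```text
[ 0.14463855 -0.60725392  0.23013905] [[ 9.72802366e-01  2.31636493e-01 -3.04286525e-04]
 [ 2.31636612e-01 -9.72800084e-01  2.11559875e-03]
 [ 1.94039918e-04 -2.12854337e-03 -9.99997716e-01]] [ 0.53740931 -0.63791071  0.13497843] 0.1invalid input
invalid input
invalid input
```

View pics/w1.png

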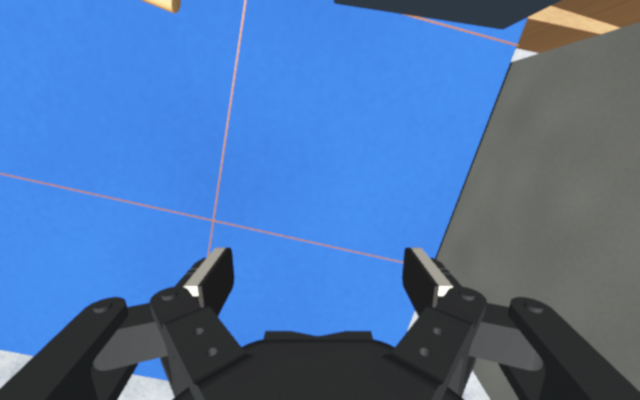

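The view shows empty desk because the arm has not moved: the rows were refused. I'll try one row with every key filled in.

```bash
python3 -m crank '[{"tx":0.039,"ty":-0.0257,"tz":0,"wx":0,"wy":0,"wz":0,"claw":-1}]'; python3 -m crank --help | head -20
```

```text
time: 0.25
tcp_pos: [0.1742, -0.5769, 0.231]
ee_rot: [[0.974, 0.227, -0.001], [0.227, -0.974, -0.003], [-0.002, 0.003, -1.0]]
ft_force: [1.3, 0.4, 0.2]
grip_width: 0.0857
grip_force: 0.0invalid input: not JSON, or not a number
```

```bash
python3 -m crank '[{"tx":0.039,"ty":-0.0257,"claw":-1},{"tx":0.039,"ty":-0.0257,"claw":-1},{"tx":0.039,"ty":-0.0257,"claw":-1},{"tx":0.039,"ty":-0.0257,"claw":-1},{"tx":0.039,"ty":-0.0257,"claw":-1},{"tx":0.039,"ty":-0.0257,"claw":-1},{"tx":0.039,"ty":-0.0257,"claw":-1},{"tx":0.039,"ty":-0.0257,"claw":-1}]'
```

```text
invalid input
```

```bash
python3 -m crank '[{"tx":0.039,"ty":-0.0257,"tz":0,"wx":0,"wy":0,"wz":0,"claw":-1},{"tx":0.039,"ty":-0.0257,"tz":0,"wx":0,"wy":0,"wz":0,"claw":-1},{"tx":0.039,"ty":-0.0257,"tz":0,"wx":0,"wy":0,"wz":0,"claw":-1},{"tx":0.039,"ty":-0.0257,"tz":0,"wx":0,"wy":0,"wz":0,"claw":-1},{"tx":0.039,"ty":-0.0257,"tz":0,"wx":0,"wy":0,"wz":0,"claw":-1},{"tx":0.039,"ty":-0.0257,"tz":0,"wx":0,"wy":0,"wz":0,"claw":-1},{"tx":0.039,"ty":-0.0257,"tz":0,"wx":0,"wy":0,"wz":0,"claw":-1},{"tx":0.039,"ty":-0.0257,"tz":0,"wx":0,"wy":0,"wz":0,"claw":-1}]'
python3 -m crank '[{"tx":0.039,"ty":-0.0257,"tz":0,"wx":0,"wy":0,"wz":0,"claw":-1},{"tx":0,"ty":0,"tz":0,"wx":0,"wy":0,"wz":-7.6,"claw":-1},{"tx":0,"ty":0,"tz":0,"wx":0,"wy":0,"wz":-7.6,"claw":-1},{"tx":0,"ty":0,"tz":0,"wx":0,"wy":0,"wz":-7.6,"claw":-1},{"tx":0,"ty":0,"tz":0,"wx":0,"wy":0,"wz":-7.6,"claw":-1},{"tx":0,"ty":0,"tz":0,"wx":0,"wy":0,"wz":-7.6,"claw":-1},{"tx":0,"ty":0,"tz":0,"wx":0,"wy":0,"wz":-7.6,"claw":-1},{"tx":0,"ty":0,"tz":0,"wx":0,"wy":0,"wz":-7.6,"claw":-1}]'
python3 -m crank '[{"tx":0,"ty":0,"tz":0,"wx":0,"wy":0,"wz":0,"claw":-1},{"tx":0,"ty":0,"tz":0,"wx":0,"wy":0,"wz":0,"claw":-1}]'
python3 - <<'E'
from h import *
s=status.get_state();print(s['tcp_pos'],s['ee_rot'],s['ft_force'],s['time'])
im=capture('wrist'); cv2.imwrite('pics/w2.png',cv2.cvtColor(im,cv2.COLOR_RGB2BGR))
np.savez('w2.npz',p=s['tcp_pos'],R=s['ee_rot'])
E
```

```text
time: 1.05
tcp_pos: [0.4335, -0.3, 0.2312]
ee_rot: [[0.973, 0.232, -0.0], [0.232, -0.973, -0.0], [-0.0, 0.0, -1.0]]
ft_force: [1.1, 0.3, 0.8]
grip_width: 0.0855
grip_force: 0.0
time: 1.85
tcp_pos: [0.4643, -0.2674, 0.2309]
ee_rot: [[0.392, 0.92, -0.001], [0.92, -0.392, 0.0], [0.0, -0.001, -1.0]]
ft_force: [0.3, -0.5, 0.2]
grip_width: 0.0851
grip_force: 0.0
time: 2.05
tcp_pos: [0.4644, -0.2675, 0.231]
ee_rot: [[0.4, 0.917, -0.0], [0.917, -0.4, 0.0], [0.0, -0.001, -1.0]]
ft_force: [-0.1, -0.2, 0.2]
grip_width: 0.0853
grip_force: 0.0
[ 0.46443511 -0.26754102  0.23102629] [[ 3.99748437e-01  9.16624791e-01 -4.24702509e-04]
 [ 9.16624885e-01 -3.99748348e-01  2.79985267e-04]
 [ 8.68673110e-05 -5.01216561e-04 -9.99999871e-01]] [-0.13919324 -0.21870127  0.18184012] 2.05
```

View pics/w2.png

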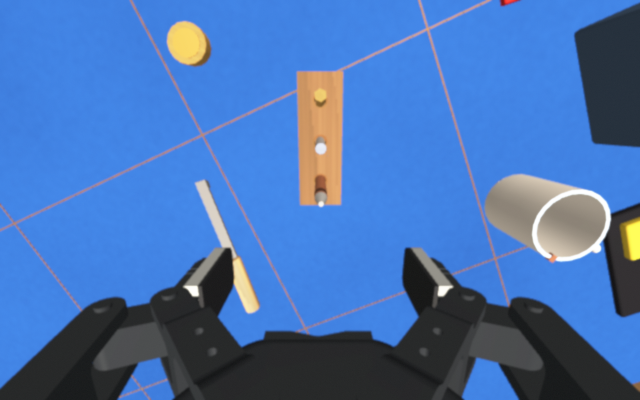

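The bit's point is at (320.5,204), its foot at the block top around (320.5,177). The steel rod's top is at (320.5,147) and the hex bar's at (320.5,95). The block is aligned with the image.

Run:
```python
from h import *
np.set_printoptions(precision=4,suppress=True)
d=np.load('w2.npz');a=(d['p'],d['R'])
for n,u,v,z in [('tip',320.5,205,.14),('foot',320.5,177,.04),('steel',320.5,147,.122),('hex',320.5,95,.11)]+[('c',u,v,.04) for u,v in [(298,71),(342,71),(299,205),(341,205)]]:
    X=atz('wrist',u,v,z,*a);print(n,X,(d['R'].T@(X-d['p'])))
im=cv2.imread('pics/w2.png')
for v in (183,188,192,198,203): print(v,im[v,312:330].sum(1))
```

```text
tip [ 0.4658 -0.2678  0.14  ] [0.0003 0.0013 0.091 ]
foot [ 0.4685 -0.2634  0.04  ] [0.0054 0.0021 0.191 ]
steel [ 0.4846 -0.2245  0.122 ] [0.0475 0.0013 0.109 ]
hex [ 0.502  -0.1846  0.11  ] [0.091  0.0013 0.121 ]
c [ 0.4922 -0.1476  0.04  ] [ 0.1211 -0.0224  0.191 ]
c [ 0.5356 -0.1665  0.04  ] [0.1211 0.0249 0.191 ]
c [ 0.4307 -0.2847  0.04  ] [-0.0292 -0.024   0.191 ]
c [ 0.4777 -0.3051  0.04  ] [-0.0292  0.0272  0.191 ]
183 [475 470 433 332 261 262 280 295 303 313 316 318 326 374 441 478 488 491]
188 [477 466 409 306 237 215 201 194 201 209 224 253 277 318 400 464 487 490]
192 [477 453 346 249 260 319 378 418 439 449 448 431 376 305 320 430 483 490]
198 [481 472 431 392 381 401 427 458 483 503 512 510 495 474 454 469 486 490]
203 [483 482 472 458 429 438 567 702 734 739 726 642 494 458 479 493 497 495]
```

```bash
python3 -m crank '[{"tx":0.0015,"ty":0.0013,"tz":0.04,"wx":0,"wy":0,"wz":0,"claw":-1},{"tx":0,"ty":0,"tz":0.04,"wx":0,"wy":0,"wz":0,"claw":-1},{"tx":0,"ty":0,"tz":0.04,"wx":0,"wy":0,"wz":0,"claw":-1},{"tx":0,"ty":0,"tz":0.036,"wx":0,"wy":0,"wz":0,"claw":-1},{"tx":0,"ty":0,"tz":0,"wx":0,"wy":0,"wz":0,"claw":-0.2},{"tx":0,"ty":0,"tz":0,"wx":0,"wy":0,"wz":0,"claw":0.4},{"tx":0,"ty":0,"tz":0,"wx":0,"wy":0,"wz":0,"claw":0.5},{"tx":0,"ty":0,"tz":0,"wx":0,"wy":0,"wz":0,"claw":0.5}]' 40
python3 -m crank '[{"tx":0,"ty":0,"tz":0,"wx":0,"wy":0,"wz":0,"claw":1},{"tx":0,"ty":0,"tz":0,"wx":0,"wy":0,"wz":0,"claw":1},{"tx":0,"ty":0,"tz":0,"wx":0,"wy":0,"wz":0,"claw":1},{"tx":0,"ty":0,"tz":0,"wx":0,"wy":0,"wz":0,"claw":1},{"tx":0,"ty":0,"tz":0,"wx":0,"wy":0,"wz":0,"claw":1}]' 40
```

```text
time: 2.9
tcp_pos: [0.4683, -0.2681, 0.0779]
ee_rot: [[0.397, 0.918, 0.004], [0.918, -0.397, -0.003], [-0.001, 0.005, -1.0]]
ft_force: [-0.8, 0.1, 0.6]
grip_width: 0.0282
grip_force: 0.0
time: 3.4
tcp_pos: [0.4675, -0.2676, 0.0773]
ee_rot: [[0.397, 0.918, 0.002], [0.918, -0.397, -0.002], [-0.001, 0.003, -1.0]]
ft_force: [-2.2, 0.2, 6.3]
grip_width: 0.0108
grip_force: 38.9
```

```bash
python3 -m crank '[{"tx":0,"ty":0,"tz":-0.01,"wx":0,"wy":0,"wz":0,"claw":1},{"tx":0,"ty":0,"tz":-0.02,"wx":0,"wy":0,"wz":0,"claw":1},{"tx":0,"ty":0,"tz":-0.03,"wx":0,"wy":0,"wz":0,"claw":1},{"tx":0,"ty":0,"tz":-0.03,"wx":0,"wy":0,"wz":0,"claw":1},{"tx":0,"ty":0,"tz":-0.03,"wx":0,"wy":0,"wz":0,"claw":1},{"tx":0,"ty":0,"tz":-0.03,"wx":0,"wy":0,"wz":0,"claw":1},{"tx":0,"ty":0,"tz":0,"wx":0,"wy":0,"wz":0,"claw":1},{"tx":0,"ty":0,"tz":0,"wx":0,"wy":0,"wz":0,"claw":1}]' 50
python3 - <<'E'
from h import *
s=status.get_state();print(s['tcp_pos'],s['ee_rot'],s['ft_force'],s['grip_width'],s['grip_force'],s['time'])
np.savez('g.npz',p=s['tcp_pos'],R=s['ee_rot'])
a=capture('scene')[..., ::-1]; b=capture('wrist')[...,::-1]; t=capture('top')[...,::-1]
for n,i in zip(('s3','w3','t3'),(a,b,t)): cv2.imwrite(f'pics/{n}.png',i)
u,v=proj('scene',s['tcp_pos']).astype(int);x,y=proj('top',s['tcp_pos']).astype(int);print(u,v,x,y)
k=lambda im,u,v:cv2.resize(im[v-30:v+30,u-30:u+30],None,fx=5,fy=5,interpolation=cv2.INTER_CUBIC)
wr=cv2.resize(b[100:280,220:420],(500,300)) if 0 else b[130:330,200:440]
wr=cv2.resize(wr,(480,300),interpolation=cv2.INTER_CUBIC)
cv2.imwrite('pics/m3.png',np.hstack([k(a,u,v),wr]))
E
```

```text
time: 4.2
tcp_pos: [0.4664, -0.2668, 0.2259]
ee_rot: [[0.397, 0.918, 0.001], [0.918, -0.397, -0.001], [-0.0, 0.001, -1.0]]
ft_force: [-1.1, -0.2, -1.7]
grip_width: 0.0103
grip_force: 49.2
[ 0.46642659 -0.26676151  0.2259224 ] [[ 3.97248395e-01  9.17710470e-01  1.09817435e-03]
 [ 9.17711102e-01 -3.97247822e-01 -7.07480087e-04]
 [-2.13014513e-04  1.28885212e-03 -9.99999147e-01]] [-1.1200263  -0.18073043 -1.69717308] 0.010314403661329704 49.23236668109894 4.2
210 175 420 223
```

View pics/m3.png

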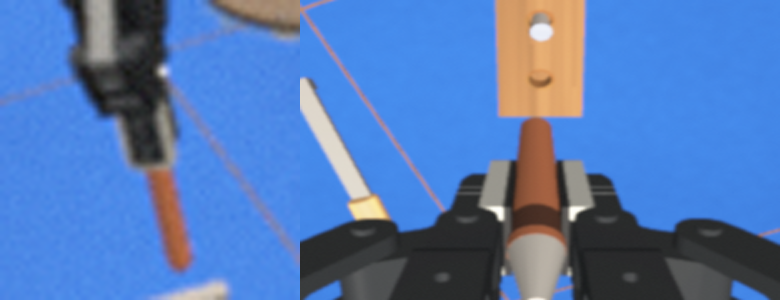

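The bit is held between the pads with its point up. Its lower end is at about wrist pixel (317.5,211), and at scene crop (180,268). I'll compare that with where an upright bit should project.

Run:
```python
from h import *
np.set_printoptions(precision=2,suppress=True)
d=np.load('g.npz');p,R=d['p'],d['R']
P=lambda x,y,z:p+R@np.array([x,y,z])
for n in ('scene','wrist'):
    print(n,[proj(n,P(0,0,z),p,R) for z in (.067,.02,-.063)], 'ends at',[proj(n,P(x,y,.067),p,R) for x,y in((.0042,0),(-.0042,0),(0,.0042),(0,-.0042))])
b=cv2.imread('pics/w3.png');g=b.astype(int)
red=(g[...,2]>g[...,0]+15)
for v in range(206,300,6):
    x=np.where(red[v,290:345])[0]+290
    print(v,x.min() if len(x) else None,x.max() if len(x) else None,end=' | ')
a=cv2.imread('pics/s3.png').astype(int); red=(a[...,2]>a[...,0]+15);print()
for v in range(174,206,2):
    x=np.where(red[v,195:235])[0]+195
    print(v,(x.min(),x.max()) if len(x) else None,end=' | ')
# nut
t=cv2.imread('pics/s3.png').astype(int);m=(t[215-10:240,370:395]);yel=(m[...,2]>m[...,0]+60)
ys,xs=np.where(yel);print('nut',xs.mean()+370,ys.mean()+205,xs.min()+370,xs.max()+370,ys.min()+205,ys.max()+205)
```

```text
scene [array([216.04, 198.04]), array([212.44, 182.48]), array([205.4 , 152.05])] ends at [array([217.84, 197.86]), array([214.23, 198.21]), array([215.95, 199.18]), array([216.12, 196.9 ])]
wrist [array([319. , 214.2]), array([319.23, 238.26]), array([320.19, 336.75])] ends at [array([319.01, 209.  ]), array([318.99, 219.34]), array([324.44, 214.2 ]), array([313.56, 214.19])]
206 300 340 | 212 312 323 | 218 311 324 | 224 310 325 | 230 310 326 | 236 309 326 | 242 308 328 | 248 307 328 | 254 307 329 | 260 307 329 | 266 306 330 | 272 298 329 | 278 306 330 | 284 305 330 | 290 303 333 | 296 303 333 | 
174 None | 176 (np.int64(213), np.int64(213)) | 178 (np.int64(209), np.int64(213)) | 180 (np.int64(210), np.int64(213)) | 182 (np.int64(211), np.int64(214)) | 184 (np.int64(211), np.int64(214)) | 186 (np.int64(211), np.int64(215)) | 188 (np.int64(212), np.int64(215)) | 190 (np.int64(212), np.int64(216)) | 192 (np.int64(213), np.int64(216)) | 194 (np.int64(213), np.int64(217)) | 196 (np.int64(214), np.int64(217)) | 198 (np.int64(215), np.int64(216)) | 200 None | 202 (np.int64(223), np.int64(223)) | 204 (np.int64(217), np.int64(223)) | nut 380.36842105263156 222.07894736842104 377 383 219 225
```

```bash
python3 -m crank '[{"tx":0.03,"ty":-0.0024,"tz":0,"wx":0,"wy":0,"wz":0,"claw":1},{"tx":0.045,"ty":-0.0036,"tz":0,"wx":0,"wy":0,"wz":0,"claw":1},{"tx":0.045,"ty":-0.0036,"tz":0,"wx":0,"wy":0,"wz":0,"claw":1},{"tx":0.045,"ty":-0.0036,"tz":0,"wx":0,"wy":0,"wz":0,"claw":1},{"tx":0.045,"ty":-0.0036,"tz":0,"wx":0,"wy":0,"wz":0,"claw":1},{"tx":0.045,"ty":-0.0036,"tz":0,"wx":0,"wy":0,"wz":0,"claw":1},{"tx":0.045,"ty":-0.0036,"tz":0,"wx":0,"wy":0,"wz":0,"claw":1},{"tx":0.04,"ty":-0.003,"tz":0,"wx":0,"wy":0,"wz":0,"claw":1}]' 50
python3 -m crank '[{"tx":0.022,"ty":-0.0016,"tz":0,"wx":0,"wy":0,"wz":0,"claw":1},{"tx":0,"ty":0,"tz":0,"wx":0,"wy":0,"wz":0,"claw":1},{"tx":0,"ty":0,"tz":0,"wx":0,"wy":0,"wz":0,"claw":1},{"tx":0,"ty":0,"tz":0,"wx":0,"wy":0,"wz":0,"claw":1}]' 50
python3 - <<'E'
from h import *
s=status.get_state();p,R=s['tcp_pos'],s['ee_rot'];print(p,R)
np.savez('w4.npz',p=p,R=R)
b=capture('wrist')[...,::-1];cv2.imwrite('pics/w4.png',b)
E
```

```text
time: 5.15
tcp_pos: [0.5759, 0.0582, 0.2231]
ee_rot: [[0.397, 0.918, -0.004], [0.918, -0.397, 0.0], [-0.001, -0.003, -1.0]]
ft_force: [-0.5, 0.4, -1.2]
grip_width: 0.0106
grip_force: 49.2
time: 5.55
tcp_pos: [0.583, 0.0758, 0.224]
ee_rot: [[0.398, 0.917, -0.003], [0.917, -0.398, -0.001], [-0.002, -0.002, -1.0]]
ft_force: [-0.6, 0.6, -1.0]
grip_width: 0.0109
grip_force: 49.2
[0.58298077 0.07582552 0.22399692] [[ 3.97856034e-01  9.17444227e-01 -2.58179106e-03]
 [ 9.17446348e-01 -3.97858912e-01 -6.95716241e-04]
 [-1.66546943e-03 -2.09185988e-03 -9.99996425e-01]]
```

View pics/w4.png

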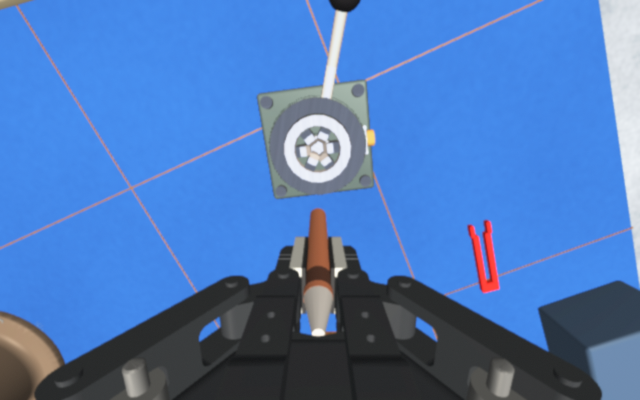

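The nose ring is clear at about (318,149) and the ball at (345,2). The bit's lower end is at (318,211). I'll fit the ring.

Run:
```python
from h import *
np.set_printoptions(precision=4,suppress=True)
d=np.load('w4.npz');a=(d['p'],d['R'])
b=cv2.imread('pics/w4.png');g=b[105:198,270:370]
m=(g.min(2)>165).astype(np.uint8)
cs,_=cv2.findContours(m,cv2.RETR_EXTERNAL,cv2.CHAIN_APPROX_NONE)
c=max(cs,key=len); e=cv2.fitEllipse(c);u,v=e[0][0]+270,e[0][1]+105;print(e,u,v)
X=atz('wrist',u,v,.103,*a);print('nose',X,'tool',a[1].T@(X-a[0]))
# ring radius check
for du in(-e[1][1]/2,e[1][1]/2):print(atz('wrist',u+du,v,.103,*a)-X)
for n,q in [('base',(258,82)),('',(367,80)),('',(374,187)),('',(274,198))]: print(atz('wrist',*q,.012,*a))
# bit lower end row profile & red widths
g=b.astype(int);red=(g[...,2]>g[...,0]+15)
for v in (207,209,211,214,220,240,260,280):
    x=np.where(red[v,300:336])[0]+300;print(v,(x.min(),x.max()) if len(x) else None,end=' ')
print(proj('wrist',a[0]+a[1]@[0,0,.067],*a))
print('ball',atz('wrist',345,0,.106,*a))
```

```text
((47.13025665283203, 43.349361419677734), (66.17819213867188, 67.26483917236328), 2.7714598178863525) 317.13025665283203 148.34936141967773
nose [0.5992 0.118  0.103 ] tool [ 0.0453 -0.0016  0.1209]
[-0.0281  0.0122  0.    ]
[ 0.0281 -0.0122  0.    ]
[0.5629 0.2069 0.012 ]
[0.679  0.1589 0.012 ]
[0.6425 0.0372 0.012 ]
[0.5193 0.0746 0.012 ]
207 None 209 (np.int64(315), np.int64(320)) 211 (np.int64(312), np.int64(323)) 214 (np.int64(311), np.int64(324)) 220 (np.int64(311), np.int64(325)) 240 (np.int64(308), np.int64(328)) 260 (np.int64(306), np.int64(329)) 280 (np.int64(306), np.int64(330)) [319.0021 214.197 ]
ball [0.6655 0.2155 0.106 ]
```

```bash
python3 -m crank '[{"tx":0.025,"ty":-0.0005,"tz":0,"wx":0,"wy":0,"wz":0,"claw":1},{"tx":0.02,"ty":0,"tz":0,"wx":0,"wy":0,"wz":0,"claw":1},{"tx":0,"ty":0,"tz":0.025,"wx":0,"wy":0,"wz":0,"claw":1},{"tx":0,"ty":0,"tz":0.022,"wx":0,"wy":0,"wz":0,"claw":1},{"tx":0,"ty":0,"tz":0,"wx":0,"wy":0,"wz":0,"claw":1},{"tx":0,"ty":0,"tz":0,"wx":0,"wy":0,"wz":0,"claw":1},{"tx":0,"ty":0,"tz":0,"wx":0,"wy":0,"wz":0,"claw":1}]'
python3 - <<'E'
from h import *
np.set_printoptions(precision=4,suppress=True)
s=status.get_state();p,R=s['tcp_pos'],s['ee_rot'];print(p,R,s['ft_force'])
f=[]
b=capture('wrist')[...,::-1];cv2.imwrite('pics/w5.png',b)
t=capture('scene')[...,::-1];cv2.imwrite('pics/s5.png',t)
for z in (.035,.04,.045,.05):print(z,proj('scene',[.656,.100,z]))
u,v=proj('scene',[.6004,.1173,.104]).astype(int)
w=cv2.resize(b[110:260,230:410],None,fx=2,fy=2,interpolation=cv2.INTER_CUBIC)
k=cv2.resize(t[v-25:v+25,u-33:u+33],(396,300),interpolation=cv2.INTER_CUBIC)
cv2.imwrite('pics/m5.png',np.hstack([w,k]));print(u,v)
E
```

```text
time: 6.3
tcp_pos: [0.6025, 0.1182, 0.1798]
ee_rot: [[0.398, 0.918, 0.003], [0.918, -0.398, 0.0], [0.001, 0.002, -1.0]]
ft_force: [0.9, -0.1, -1.2]
grip_width: 0.0104
grip_force: 49.2
[0.6025 0.1182 0.1798] [[ 0.3976  0.9176  0.0025]
 [ 0.9176 -0.3976  0.0002]
 [ 0.0012  0.0022 -1.    ]] [ 0.922  -0.133  -1.1915]
0.035 [380.5092 224.429 ]
0.04 [380.7308 223.1029]
0.045 [380.954  221.7679]
0.05 [381.1786 220.4239]
375 191
```

View pics/m5.png

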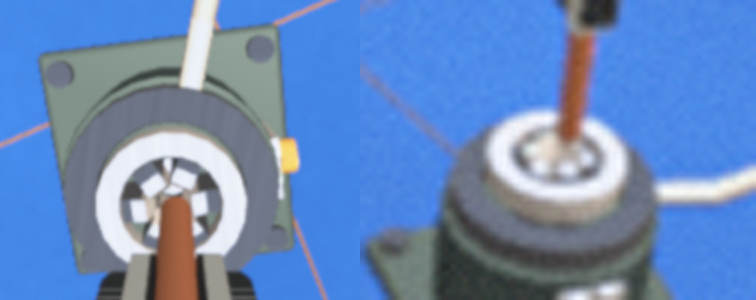

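The bit's lower end sits just over the collet mouth in both views: wrist crop (174,196), with the ring centred at about (171,204). I'll measure the offset.

Run:
```python
from h import *
np.set_printoptions(precision=4,suppress=True)
s=status.get_state();p,R=s['tcp_pos'],s['ee_rot'];print(p)
p=np.array([.6025,.1182,.1798])
b=cv2.imread('pics/w5.png');g=b[165:260,265:365]
m=(g.min(2)>165).astype(np.uint8)
cs,_=cv2.findContours(m,cv2.RETR_EXTERNAL,cv2.CHAIN_APPROX_NONE)
c=max(cs,key=len)[:,0,:].astype(float);h=c[c[:,1]<35]
# fit projected circle r=31mm (tool-frame centre x,y at z)
from scipy.optimize import least_squares
pts=np.array([R.T@(atz('wrist',u+265,v+165,.103,p,R)-p) for u,v in h])
f=least_squares(lambda q:np.hypot(pts[:,0]-q[0],pts[:,1]-q[1])-q[2],[0,0,.031],loss='soft_l1',f_scale=.001);print('nose in tool',f.x)
g=b.astype(int);red=(g[...,2]>g[...,0]+15)&(g[...,2]<190)
for v in (204,206,208,210,214,218,224,230):
    x=np.where(red[v,300:336])[0]+300;print(v,(x.min(),x.max(),(x.min()+x.max())/2) if len(x) else None,end=' ')
for x,y in((0,0),(.0042,0),(-.0042,0)):print(proj('wrist',p+R@[x,y,.067],p,R))
```

```text
[0.6026 0.1183 0.1801]
nose in tool [-0.0095 -0.0029  0.0344]
204 None 206 (np.int64(322), np.int64(325), np.float64(323.5)) 208 (np.int64(310), np.int64(324), np.float64(317.0)) 210 (np.int64(307), np.int64(324), np.float64(315.5)) 214 (np.int64(309), np.int64(325), np.float64(317.0)) 218 (np.int64(305), np.int64(326), np.float64(315.5)) 224 (np.int64(310), np.int64(325), np.float64(317.5)) 230 (np.int64(309), np.int64(326), np.float64(317.5)) [319.0052 214.1959]
[319.0144 209.0017]
[318.9961 219.3363]
```

Run:
```python
from h import *
np.set_printoptions(precision=4,suppress=True)
p=np.array([.6025,.1182,.1798]);R=status.get_state()['ee_rot']
T=lambda u,v:R.T@(atz('wrist',u,v,.103,p,R)-p)
b=cv2.imread('pics/w5.png');g=b.min(2).astype(int)
print('col316 top:',[(v,g[v,312]) for v in range(170,182)])
for v in (200,206,212,218): 
    w=np.where(g[v,260:370]>165)[0]+260; print(v,w.min(),w.max(),(w.min()+w.max())/2,T(w.min()-.5,v),T(w.max()+.5,v))
for v in (174.5,175.5,176.5):print(v,T(316,v)-[.031,0,0])
```

```text
col316 top: [(170, np.int64(108)), (171, np.int64(119)), (172, np.int64(131)), (173, np.int64(138)), (174, np.int64(142)), (175, np.int64(161)), (176, np.int64(208)), (177, np.int64(231)), (178, np.int64(236)), (179, np.int64(237)), (180, np.int64(237)), (181, np.int64(237))]
200 280 369 324.5 [ 0.0087 -0.0315  0.0767] [0.0087 0.0403 0.0769]
206 278 369 323.5 [ 0.0037 -0.0333  0.0767] [0.0037 0.0405 0.0769]
212 278 352 315.0 [-0.0014 -0.0334  0.0767] [-0.0014  0.0271  0.0769]
218 278 352 315.0 [-0.0065 -0.0336  0.0767] [-0.0065  0.0272  0.0769]
174.5 [-0.0018 -0.0024  0.0768]
175.5 [-0.0026 -0.0024  0.0768]
176.5 [-0.0033 -0.0024  0.0768]
```

```bash
python3 -m crank '[{"tx":-0.0022,"ty":-0.0017,"tz":0,"wx":0,"wy":0,"wz":0,"claw":1},{"tx":0,"ty":0,"tz":0,"wx":0,"wy":0,"wz":0,"claw":1},{"tx":0,"ty":0,"tz":0.008,"wx":0,"wy":0,"wz":0,"claw":1},{"tx":0,"ty":0,"tz":0.007,"wx":0,"wy":0,"wz":0,"claw":1},{"tx":0,"ty":0,"tz":0,"wx":0,"wy":0,"wz":0,"claw":1},{"tx":0,"ty":0,"tz":0,"wx":0,"wy":0,"wz":0,"claw":1}]'
python3 -m crank '[{"tx":0,"ty":0,"tz":0.004,"wx":0,"wy":0,"wz":0,"claw":1},{"tx":0,"ty":0,"tz":0.004,"wx":0,"wy":0,"wz":0,"claw":1},{"tx":0,"ty":0,"tz":0,"wx":0,"wy":0,"wz":0,"claw":1},{"tx":0,"ty":0,"tz":0,"wx":0,"wy":0,"wz":0,"claw":1}]'
```

```text
time: 7.0
tcp_pos: [0.5984, 0.1169, 0.1625]
ee_rot: [[0.397, 0.918, -0.001], [0.918, -0.397, -0.0], [-0.001, -0.001, -1.0]]
ft_force: [-0.3, 0.5, -1.0]
grip_width: 0.0107
grip_force: 49.2
time: 7.4
tcp_pos: [0.5993, 0.1167, 0.1549]
ee_rot: [[0.397, 0.918, 0.001], [0.918, -0.397, -0.0], [-0.0, 0.001, -1.0]]
ft_force: [1.8, -1.7, -3.0]
grip_width: 0.0105
grip_force: 48.9
```

```bash
python3 -m crank '[{"tx":-0.0002,"ty":0.0005,"tz":0.004,"wx":0,"wy":0,"wz":0,"claw":1},{"tx":0,"ty":0,"tz":0.004,"wx":0,"wy":0,"wz":0,"claw":1},{"tx":0,"ty":0,"tz":0.002,"wx":0,"wy":0,"wz":0,"claw":1},{"tx":0,"ty":0,"tz":0,"wx":0,"wy":0,"wz":0,"claw":1},{"tx":0,"ty":0,"tz":0,"wx":0,"wy":0,"wz":0,"claw":1}]'
python3 -m crank '[{"tx":0,"ty":0,"tz":0.003,"wx":0,"wy":0,"wz":0,"claw":1},{"tx":0,"ty":0,"tz":0.003,"wx":0,"wy":0,"wz":0,"claw":1},{"tx":0,"ty":0,"tz":0,"wx":0,"wy":0,"wz":0,"claw":1},{"tx":0,"ty":0,"tz":0,"wx":0,"wy":0,"wz":0,"claw":1}]'
```

```text
time: 7.9
tcp_pos: [0.5994, 0.1166, 0.145]
ee_rot: [[0.397, 0.918, 0.0], [0.918, -0.397, -0.0], [0.0, 0.0, -1.0]]
ft_force: [0.9, -1.2, -1.7]
grip_width: 0.011
grip_force: 49.2
time: 8.3
tcp_pos: [0.5993, 0.1165, 0.1389]
ee_rot: [[0.397, 0.918, 0.0], [0.918, -0.397, -0.0], [0.0, 0.0, -1.0]]
ft_force: [1.8, -0.9, -0.5]
grip_width: 0.011
grip_force: 49.2
```

```bash
python3 -m crank '[{"tx":0,"ty":0.0003,"tz":0.002,"wx":0,"wy":0,"wz":0,"claw":1},{"tx":0,"ty":0,"tz":0.002,"wx":0,"wy":0,"wz":0,"claw":1},{"tx":0,"ty":0,"tz":0.002,"wx":0,"wy":0,"wz":0,"claw":1},{"tx":0,"ty":0,"tz":0,"wx":0,"wy":0,"wz":0,"claw":1}]'
for i in 1; do python3 -m crank '[{"tx":0,"ty":0,"tz":0.001,"wx":0,"wy":0,"wz":0,"claw":1},{"tx":0,"ty":0,"tz":0.001,"wx":0,"wy":0,"wz":0,"claw":1},{"tx":0,"ty":0,"tz":0,"wx":0,"wy":0,"wz":0,"claw":1}]'; done
```

```text
time: 8.7
tcp_pos: [0.5995, 0.1165, 0.1329]
ee_rot: [[0.397, 0.918, -0.0], [0.918, -0.397, 0.0], [-0.0, -0.0, -1.0]]
ft_force: [1.4, -0.7, -1.0]
grip_width: 0.0109
grip_force: 49.3
time: 9.0
tcp_pos: [0.5996, 0.1165, 0.1312]
ee_rot: [[0.397, 0.918, -0.0], [0.918, -0.397, 0.0], [0.0, -0.0, -1.0]]
ft_force: [0.0, -0.3, 0.6]
grip_width: 0.0105
grip_force: 49.3
```

```bash
cat > ok.py <<'E'
import sys
from bench import status
s=status.get_state();f=s['ft_force'];print(round(s['time'],2),s['tcp_pos'].round(4),f.round(2));sys.exit(f[2]>float(sys.argv[1]))
E
python3 -m crank '[{"tx":0,"ty":0,"tz":0.001,"wx":0,"wy":0,"wz":0,"claw":1},{"tx":0,"ty":0,"tz":0,"wx":0,"wy":0,"wz":0,"claw":1}]' >/dev/null; python3 ok.py 3.5 &&
python3 -m crank '[{"tx":0,"ty":0,"tz":0.001,"wx":0,"wy":0,"wz":0,"claw":1},{"tx":0,"ty":0,"tz":0,"wx":0,"wy":0,"wz":0,"claw":1}]' >/dev/null; python3 ok.py 3.5 &&
python3 -m crank '[{"tx":0,"ty":0,"tz":0.001,"wx":0,"wy":0,"wz":0,"claw":1},{"tx":0,"ty":0,"tz":0,"wx":0,"wy":0,"wz":0,"claw":1}]' >/dev/null; python3 ok.py 3.5 &&
python3 -m crank '[{"tx":0,"ty":0,"tz":0.001,"wx":0,"wy":0,"wz":0,"claw":1},{"tx":0,"ty":0,"tz":0,"wx":0,"wy":0,"wz":0,"claw":1}]' >/dev/null; python3 ok.py 3.5
```

```text
9.2 [0.5996 0.1165 0.1302] [ 0.62 -0.43  1.22]
9.2 [0.5996 0.1165 0.1302] [ 0.62 -0.43  1.22]
9.2 [0.5996 0.1165 0.1302] [ 0.62 -0.43  1.22]
9.2 [0.5996 0.1165 0.1302] [ 0.62 -0.43  1.22]False
False
False
False
```

```bash
sed -i 's/sys.exit(f\[2\]>float(sys.argv\[1\]))/sys.exit(int(f[2]>float(sys.argv[1])))/' ok.py
python3 -m crank '[{"tx":0,"ty":0,"tz":0.001,"wx":0,"wy":0,"wz":0,"claw":1},{"tx":0,"ty":0,"tz":0,"wx":0,"wy":0,"wz":0,"claw":1}]' >/dev/null; python3 ok.py 3.5 &&
python3 -m crank '[{"tx":0,"ty":0,"tz":0.001,"wx":0,"wy":0,"wz":0,"claw":1},{"tx":0,"ty":0,"tz":0,"wx":0,"wy":0,"wz":0,"claw":1}]' >/dev/null && python3 ok.py 3.5 &&
python3 -m crank '[{"tx":0,"ty":0,"tz":0.001,"wx":0,"wy":0,"wz":0,"claw":1},{"tx":0,"ty":0,"tz":0,"wx":0,"wy":0,"wz":0,"claw":1}]' >/dev/null && python3 ok.py 3.5 &&
python3 -m crank '[{"tx":0,"ty":0,"tz":0.001,"wx":0,"wy":0,"wz":0,"claw":1},{"tx":0,"ty":0,"tz":0,"wx":0,"wy":0,"wz":0,"claw":1}]' >/dev/null && python3 ok.py 3.5
```

```text
9.4 [0.5996 0.1164 0.1291] [-0.18  0.14  0.46]
9.6 [0.5996 0.1164 0.1282] [ 0.98 -0.19  0.95]
9.8 [0.5996 0.1164 0.1271] [0.68 0.31 0.31]
10.0 [0.5996 0.1164 0.1261] [ 1.29 -0.17  0.35]
```

```bash
python3 -m crank '[{"tx":0,"ty":0,"tz":0.001,"wx":0,"wy":0,"wz":0,"claw":1},{"tx":0,"ty":0,"tz":0,"wx":0,"wy":0,"wz":0,"claw":1}]' >/dev/null; python3 ok.py 3 &&
python3 -m crank '[{"tx":0,"ty":0,"tz":0.001,"wx":0,"wy":0,"wz":0,"claw":1},{"tx":0,"ty":0,"tz":0,"wx":0,"wy":0,"wz":0,"claw":1}]' >/dev/null && python3 ok.py 3 &&
python3 -m crank '[{"tx":0,"ty":0,"tz":0.001,"wx":0,"wy":0,"wz":0,"claw":1},{"tx":0,"ty":0,"tz":0,"wx":0,"wy":0,"wz":0,"claw":1}]' >/dev/null && python3 ok.py 3 &&
python3 -m crank '[{"tx":0,"ty":0,"tz":0.001,"wx":0,"wy":0,"wz":0,"claw":1},{"tx":0,"ty":0,"tz":0,"wx":0,"wy":0,"wz":0,"claw":1}]' >/dev/null && python3 ok.py 3 && 
python3 -m crank '[{"tx":0,"ty":0,"tz":0.001,"wx":0,"wy":0,"wz":0,"claw":1},{"tx":0,"ty":0,"tz":0,"wx":0,"wy":0,"wz":0,"claw":1}]' >/dev/null && python3 ok.py 3 &&
python3 -m crank '[{"tx":0,"ty":0,"tz":0.001,"wx":0,"wy":0,"wz":0,"claw":1},{"tx":0,"ty":0,"tz":0,"wx":0,"wy":0,"wz":0,"claw":1}]' >/dev/null && python3 ok.py 3
```

```text
10.2 [0.5995 0.1164 0.1251] [ 1.03 -1.85  1.62]
10.4 [0.5996 0.1164 0.1241] [ 0.03 -0.78  1.3 ]
10.6 [0.5996 0.1164 0.1231] [ 0.76 -0.92  0.99]
10.8 [0.5996 0.1164 0.1221] [0.7  0.67 0.42]
11.0 [0.5996 0.1164 0.1211] [0.65 0.18 0.21]
11.2 [0.5995 0.1164 0.1201] [ 0.68 -0.82  0.24]
```

```bash
python3 -m crank '[{"tx":0,"ty":0,"tz":0.001,"wx":0,"wy":0,"wz":0,"claw":1},{"tx":0,"ty":0,"tz":0,"wx":0,"wy":0,"wz":0,"claw":1}]' >/dev/null; python3 ok.py 3 &&
python3 -m crank '[{"tx":0,"ty":0,"tz":0.001,"wx":0,"wy":0,"wz":0,"claw":1},{"tx":0,"ty":0,"tz":0,"wx":0,"wy":0,"wz":0,"claw":1}]' >/dev/null && python3 ok.py 3 &&
python3 -m crank '[{"tx":0,"ty":0,"tz":0.001,"wx":0,"wy":0,"wz":0,"claw":1},{"tx":0,"ty":0,"tz":0,"wx":0,"wy":0,"wz":0,"claw":1}]' >/dev/null && python3 ok.py 3 &&
python3 -m crank '[{"tx":0,"ty":0,"tz":0.001,"wx":0,"wy":0,"wz":0,"claw":1},{"tx":0,"ty":0,"tz":0,"wx":0,"wy":0,"wz":0,"claw":1}]' >/dev/null && python3 ok.py 3 && 
python3 -m crank '[{"tx":0,"ty":0,"tz":0.001,"wx":0,"wy":0,"wz":0,"claw":1},{"tx":0,"ty":0,"tz":0,"wx":0,"wy":0,"wz":0,"claw":1}]' >/dev/null && python3 ok.py 3
```

```text
11.4 [0.5996 0.1164 0.1193] [ 0.33 -0.41  1.29]
11.6 [0.5998 0.1165 0.1192] [-0.68 -0.44  6.55]
```

```bash
python3 -m crank '[{"tx":0,"ty":0,"tz":0.0004,"wx":0,"wy":0,"wz":0,"claw":1},{"tx":0,"ty":0,"tz":0,"wx":0,"wy":0,"wz":0,"claw":1},{"tx":0,"ty":0,"tz":0,"wx":0,"wy":0,"wz":0,"claw":1},{"tx":0,"ty":0,"tz":0,"wx":0,"wy":0,"wz":0,"claw":1}]' >/dev/null; python3 ok.py 3
python3 - <<'E'
from h import *
np.set_printoptions(precision=2,suppress=True)
t=capture('scene')[...,::-1];cv2.imwrite('pics/s6.png',t);t=capture('top')[...,::-1];cv2.imwrite('pics/t6.png',t)
print(status.get_state()['ft_force'])
E
```

```text
12.0 [0.5998 0.1165 0.1192] [-1.41 -0.68  6.47]
[-1.21 -0.88  7.2 ]
```

```bash
python3 -m crank '[{"tx":0,"ty":0,"tz":0.0005,"wx":0,"wy":0,"wz":0,"claw":1},{"tx":0,"ty":0,"tz":0,"wx":0,"wy":0,"wz":0,"claw":1},{"tx":0,"ty":0,"tz":0,"wx":0,"wy":0,"wz":0,"claw":1},{"tx":0,"ty":0,"tz":0,"wx":0,"wy":0,"wz":0,"claw":1}]' >/dev/null; python3 ok.py 3; 
python3 -m crank '[{"tx":0,"ty":0,"tz":0,"wx":0,"wy":0,"wz":0,"claw":0.5},{"tx":0,"ty":0,"tz":0,"wx":0,"wy":0,"wz":0,"claw":0},{"tx":0,"ty":0,"tz":0,"wx":0,"wy":0,"wz":0,"claw":-0.3},{"tx":0,"ty":0,"tz":0,"wx":0,"wy":0,"wz":0,"claw":-0.3},{"tx":0,"ty":0,"tz":0,"wx":0,"wy":0,"wz":0,"claw":-0.3}]'
```

```text
12.5 [0.5999 0.1165 0.1192] [-1.97  0.07  9.24]
time: 13.0
tcp_pos: [0.5993, 0.1164, 0.1169]
ee_rot: [[0.397, 0.918, -0.001], [0.918, -0.397, -0.0], [-0.0, -0.001, -1.0]]
ft_force: [0.3, -0.5, -0.2]
grip_width: 0.0555
grip_force: 0.0
```

```bash
python3 -m crank '[{"tx":0,"ty":0,"tz":-0.02,"wx":0,"wy":0,"wz":0,"claw":-0.3},{"tx":0,"ty":0,"tz":-0.04,"wx":0,"wy":0,"wz":0,"claw":-0.3},{"tx":0,"ty":0,"tz":-0.04,"wx":0,"wy":0,"wz":0,"claw":-0.3},{"tx":0.041,"ty":0.0077,"tz":0,"wx":0,"wy":0,"wz":0,"claw":-0.3},{"tx":0.041,"ty":0.0077,"tz":0,"wx":0,"wy":0,"wz":0,"claw":-0.3},{"tx":0.041,"ty":0.0077,"tz":0,"wx":0,"wy":0,"wz":0,"claw":-0.3},{"tx":0,"ty":0,"tz":0,"wx":0,"wy":0,"wz":5.3,"claw":-0.3},{"tx":0,"ty":0,"tz":0,"wx":0,"wy":0,"wz":5.3,"claw":-0.3}]'
python3 -m crank '[{"tx":0,"ty":0,"tz":0,"wx":0,"wy":0,"wz":0,"claw":-0.3},{"tx":0,"ty":0,"tz":0,"wx":0,"wy":0,"wz":0,"claw":-0.3},{"tx":0,"ty":0,"tz":0,"wx":0,"wy":0,"wz":0,"claw":-0.3},{"tx":0,"ty":0,"tz":0,"wx":0,"wy":0,"wz":0,"claw":-0.3}]' >/dev/null
python3 - <<'E'
from h import *
np.set_printoptions(precision=4,suppress=True)
s=status.get_state();p,R=s['tcp_pos'],s['ee_rot'];print(p,R,s['qpos'])
b=capture('wrist')[...,::-1];cv2.imwrite('pics/w7.png',b);np.savez('w7.npz',p=p,R=R)
P=[.6694,.2201,.106];print('expected px',proj('wrist',P,p,R))
m=(b.max(2)<70).astype(np.uint8)
n,l,st,c=cv2.connectedComponentsWithStats(m)
for i in range(1,n):
    if st[i,4]>100: print(st[i],c[i],atz('wrist',*c[i],.106,p,R))
cv2.imwrite('pics/w7v.png',b)
E
```

```text
time: 13.8
tcp_pos: [0.6698, 0.2216, 0.2164]
ee_rot: [[0.561, 0.828, -0.001], [0.828, -0.561, -0.0], [-0.001, -0.001, -1.0]]
ft_force: [0.4, 0.6, 0.1]
grip_width: 0.0554
grip_force: 0.0
[0.6696 0.2198 0.2175] [[ 0.559   0.8292  0.0001]
 [ 0.8292 -0.559   0.    ]
 [ 0.0001  0.0001 -1.    ]] [0.2554 0.4713 1.4372 0.     1.233  0.8486]
expected px [318.4552 198.7167]
[ 154   55  104  114 3440] [205.5962 110.816 ] [0.6331 0.3378 0.106 ]
[303 186  28  27 564] [316.1613 198.8652] [0.6676 0.2212 0.106 ]
[    7   239   625   161 41777] [318.703  349.3317] [0.5752 0.0795 0.106 ]
[280 240  31  34 419] [296.7518 253.    ] [0.6212 0.1864 0.106 ]
```

View pics/w7.png

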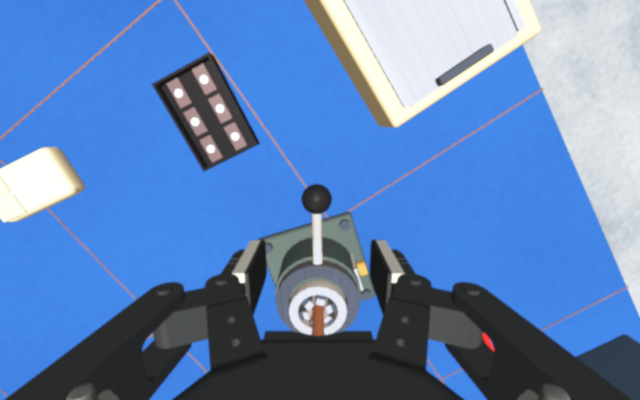

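The ball is at (316,199), centred between the open fingers, and the bit stands in the collet at (318,318). I'll check clearance to the meter box and work out the arc.

Run:
```python
from h import *
np.set_printoptions(precision=4,suppress=True)
A=np.load('w7.npz');a=(A['p'],A['R'])
X=atz('scene',448,250,0);print('box corner bottom scene',X)
for z in (.05,.07,.09): print(z,proj('scene',[X[0],X[1],z]),'top',proj('top',[X[0],X[1],z]),atz('wrist',395,126,z,*a),atz('top',248,131,z))
c=np.array([.5995,.1165])
for th in np.radians([57,65,75,85,95,105,115,121]):
    print(np.degrees(th).round(),c+.125*np.array([np.cos(th),np.sin(th)]))
```

```text
box corner bottom scene [0.7998 0.2151 0.    ]
0.05 [452.7087 236.9376] top [250.4579 121.5192] [0.7718 0.2282 0.05  ] [0.7685 0.2216 0.05  ]
0.07 [454.6863 231.4515] top [249.255  119.1691] [0.7677 0.2314 0.07  ] [0.7614 0.2174 0.07  ]
0.09 [456.7211 225.8065] top [248.0098 116.7364] [0.7635 0.2346 0.09  ] [0.7544 0.2132 0.09  ]
57.0 [0.6676 0.2213]
65.0 [0.6523 0.2298]
75.0 [0.6319 0.2372]
85.0 [0.6104 0.241 ]
95.0 [0.5886 0.241 ]
105.0 [0.5671 0.2372]
115.0 [0.5467 0.2298]
121.0 [0.5351 0.2236]
```

```bash
python3 -m crank '[{"tx":0,"ty":-0.002,"tz":0.04,"wx":0,"wy":0,"wz":0,"claw":-0.3},{"tx":0,"ty":0,"tz":0.04,"wx":0,"wy":0,"wz":0,"claw":-0.3},{"tx":0,"ty":0,"tz":0.03,"wx":0,"wy":0,"wz":0,"claw":-0.3},{"tx":0,"ty":0,"tz":0.021,"wx":0,"wy":0,"wz":0,"claw":-0.3},{"tx":0,"ty":0,"tz":0,"wx":0,"wy":0,"wz":0,"claw":0.15},{"tx":0,"ty":0,"tz":0,"wx":0,"wy":0,"wz":0,"claw":0.15},{"tx":0,"ty":0,"tz":0,"wx":0,"wy":0,"wz":0,"claw":0.15}]' 20
python3 - <<'E'
from h import *
np.set_printoptions(precision=4,suppress=True)
s=status.get_state();p,R=s['tcp_pos'],s['ee_rot'];print(s['ft_force'])
b=capture('wrist')[...,::-1];cv2.imwrite('pics/w8.png',b)
print(proj('wrist',[.6676,.2212,.106],p,R))
E
```

```text
time: 14.95
tcp_pos: [0.6697, 0.2216, 0.0887]
ee_rot: [[0.559, 0.829, 0.004], [0.829, -0.559, 0.001], [0.003, 0.003, -1.0]]
ft_force: [-0.9, -0.2, -0.1]
grip_width: 0.0363
grip_force: 0.0
[-0.8604 -0.2254 -0.0575]
[316.5863 270.9096]
```

```bash
python3 -m crank '[{"tx":-0.0003,"ty":-0.0087,"tz":0,"wx":0,"wy":0,"wz":-4,"claw":0.15},{"tx":-0.0003,"ty":-0.0087,"tz":0,"wx":0,"wy":0,"wz":-4,"claw":0.15},{"tx":-0.0003,"ty":-0.0087,"tz":0,"wx":0,"wy":0,"wz":-4,"claw":0.15},{"tx":-0.0003,"ty":-0.0087,"tz":0,"wx":0,"wy":0,"wz":-4,"claw":0.15}]'
python3 ok.py 9
python3 -m crank '[{"tx":-0.0003,"ty":-0.0087,"tz":0,"wx":0,"wy":0,"wz":-4,"claw":0.15},{"tx":-0.0003,"ty":-0.0087,"tz":0,"wx":0,"wy":0,"wz":-4,"claw":0.15},{"tx":-0.0003,"ty":-0.0087,"tz":0,"wx":0,"wy":0,"wz":-4,"claw":0.15},{"tx":-0.0003,"ty":-0.0087,"tz":0,"wx":0,"wy":0,"wz":-4,"claw":0.15}]'
```

```text
time: 15.4
tcp_pos: [0.6407, 0.2357, 0.0892]
ee_rot: [[0.306, 0.952, 0.009], [0.952, -0.306, -0.0], [0.003, 0.009, -1.0]]
ft_force: [5.8, -3.4, -1.9]
grip_width: 0.0362
grip_force: 3.0
15.4 [0.6407 0.2357 0.0892] [ 5.82 -3.39 -1.94]
time: 15.8
tcp_pos: [0.6068, 0.2423, 0.0892]
ee_rot: [[0.032, 0.999, 0.01], [0.999, -0.032, 0.001], [0.001, 0.01, -1.0]]
ft_force: [5.0, -2.3, -2.6]
grip_width: 0.0358
grip_force: 3.0
```

```bash
python3 -m crank '[{"tx":-0.0003,"ty":-0.0087,"tz":0,"wx":0,"wy":0,"wz":-4,"claw":0.15},{"tx":-0.0003,"ty":-0.0087,"tz":0,"wx":0,"wy":0,"wz":-4,"claw":0.15},{"tx":-0.0003,"ty":-0.0087,"tz":0,"wx":0,"wy":0,"wz":-4,"claw":0.15},{"tx":-0.0003,"ty":-0.0087,"tz":0,"wx":0,"wy":0,"wz":-4,"claw":0.15},{"tx":-0.0003,"ty":-0.0087,"tz":0,"wx":0,"wy":0,"wz":-4,"claw":0.15},{"tx":-0.0003,"ty":-0.0087,"tz":0,"wx":0,"wy":0,"wz":-4,"claw":0.15},{"tx":0,"ty":0,"tz":0,"wx":0,"wy":0,"wz":0,"claw":0.15}]'
python3 -m crank '[{"tx":-0.0001,"ty":-0.0044,"tz":0,"wx":0,"wy":0,"wz":-2,"claw":0.15},{"tx":-0.0001,"ty":-0.0044,"tz":0,"wx":0,"wy":0,"wz":-2,"claw":0.15},{"tx":-0.0001,"ty":-0.0044,"tz":0,"wx":0,"wy":0,"wz":-2,"claw":0.15}]'
```

```text
time: 16.5
tcp_pos: [0.5553, 0.2344, 0.0892]
ee_rot: [[-0.376, 0.927, 0.01], [0.927, 0.376, 0.003], [-0.001, 0.01, -1.0]]
ft_force: [4.5, 0.1, -2.8]
grip_width: 0.0366
grip_force: 2.1
time: 16.8
tcp_pos: [0.5455, 0.2299, 0.0895]
ee_rot: [[-0.47, 0.882, 0.014], [0.882, 0.47, 0.005], [-0.002, 0.015, -1.0]]
ft_force: [7.3, 3.4, -6.5]
grip_width: 0.0363
grip_force: 4.4
```

```bash
python3 -m crank '[{"tx":-0.0001,"ty":-0.0044,"tz":0,"wx":0,"wy":0,"wz":-2,"claw":0.15},{"tx":0,"ty":0,"tz":0,"wx":0,"wy":0,"wz":0,"claw":0.15}]'
python3 -m crank '[{"tx":-0.0001,"ty":-0.0044,"tz":0,"wx":0,"wy":0,"wz":-2,"claw":0.15},{"tx":0,"ty":0,"tz":0,"wx":0,"wy":0,"wz":0,"claw":0.15}]'
```

```text
time: 17.0
tcp_pos: [0.5409, 0.2277, 0.0894]
ee_rot: [[-0.5, 0.866, 0.012], [0.866, 0.5, 0.005], [-0.002, 0.013, -1.0]]
ft_force: [5.9, 2.2, -4.6]
grip_width: 0.0364
grip_force: 3.6
time: 17.2
tcp_pos: [0.5374, 0.2258, 0.0896]
ee_rot: [[-0.53, 0.848, 0.013], [0.848, 0.53, 0.005], [-0.002, 0.014, -1.0]]
ft_force: [6.3, 3.4, -4.5]
grip_width: 0.0362
grip_force: 3.9
```

```bash
python3 -m crank '[{"tx":-0.0001,"ty":-0.0044,"tz":0,"wx":0,"wy":0,"wz":-2,"claw":0.15},{"tx":0,"ty":0,"tz":0,"wx":0,"wy":0,"wz":0,"claw":0.15}]'
python3 -m crank '[{"tx":-0.0001,"ty":-0.003,"tz":0,"wx":0,"wy":0,"wz":-1,"claw":0.15},{"tx":0,"ty":0,"tz":0,"wx":0,"wy":0,"wz":0,"claw":0.15}]'
```

```text
time: 17.4
tcp_pos: [0.5339, 0.2236, 0.0897]
ee_rot: [[-0.559, 0.829, 0.013], [0.829, 0.559, 0.006], [-0.003, 0.014, -1.0]]
ft_force: [7.2, 3.8, -3.6]
grip_width: 0.0363
grip_force: 4.0
time: 17.6
tcp_pos: [0.5339, 0.2232, 0.0898]
ee_rot: [[-0.573, 0.819, 0.019], [0.82, 0.573, 0.009], [-0.004, 0.021, -1.0]]
ft_force: [11.9, 8.3, -10.3]
grip_width: 0.0364
grip_force: 7.3
```

```bash
python3 -m crank '[{"tx":0,"ty":0.003,"tz":0,"wx":0,"wy":0,"wz":0,"claw":0.15},{"tx":0,"ty":0.003,"tz":0,"wx":0,"wy":0,"wz":0,"claw":-0.3},{"tx":0,"ty":0,"tz":0,"wx":0,"wy":0,"wz":0,"claw":-0.3},{"tx":0,"ty":0,"tz":0,"wx":0,"wy":0,"wz":0,"claw":-0.3},{"tx":0,"ty":0,"tz":-0.03,"wx":0,"wy":0,"wz":0,"claw":-0.3},{"tx":0,"ty":0,"tz":-0.05,"wx":0,"wy":0,"wz":0,"claw":-0.3},{"tx":0,"ty":0,"tz":-0.05,"wx":0,"wy":0,"wz":0,"claw":-0.3},{"tx":0,"ty":0,"tz":0,"wx":0,"wy":0,"wz":0,"claw":-0.3}]'
python3 - <<'E'
from h import *
np.set_printoptions(precision=4,suppress=True)
s=status.get_state();p,R=s['tcp_pos'],s['ee_rot'];print(p,s['ft_force'])
b=capture('wrist')[...,::-1];cv2.imwrite('pics/w9.png',b)
m=(b.max(2)<70).astype(np.uint8)
n,l,st,c=cv2.connectedComponentsWithStats(m)
for i in range(1,n):
    if st[i,4]>100:
        X=atz('wrist',*c[i],.106,p,R);print(st[i],c[i],X,np.degrees(np.arctan2(X[1]-.1165,X[0]-.5995)))
sc=capture('scene')[...,::-1];cv2.imwrite('pics/s9.png',sc)
k=cv2.resize(sc[165:240,325:425],(480,360),interpolation=cv2.INTER_CUBIC)
w=cv2.resize(b[130:370,220:420],(300,360))
cv2.imwrite('pics/m9.png',np.hstack([k,w]))
E
```

```text
time: 18.4
tcp_pos: [0.536, 0.2244, 0.2254]
ee_rot: [[-0.574, 0.819, 0.015], [0.819, 0.574, 0.005], [-0.005, 0.015, -1.0]]
ft_force: [0.5, 0.3, 1.0]
grip_width: 0.0557
grip_force: 0.0
[0.536  0.2244 0.2254] [0.5029 0.2617 0.984 ]
[410  66  68 107 586] [447.0051 122.2014] [0.5918 0.3473 0.106 ] 91.92209138189209
[305 184  27  27 532] [317.8515 196.6936] [0.5368 0.2257 0.106 ] 119.8457933916001
[272 235  36  33 496] [291.3931 247.869 ] [0.5455 0.1673 0.106 ] 136.745991417081
[318 237  26  30 329] [329.4954 249.9635] [0.5782 0.1871 0.106 ] 106.80572652689985
[    7   241   623   159 42379] [318.0903 349.6928] [0.6389 0.0805 0.106 ] -42.36187801804856
```

View pics/m9.png

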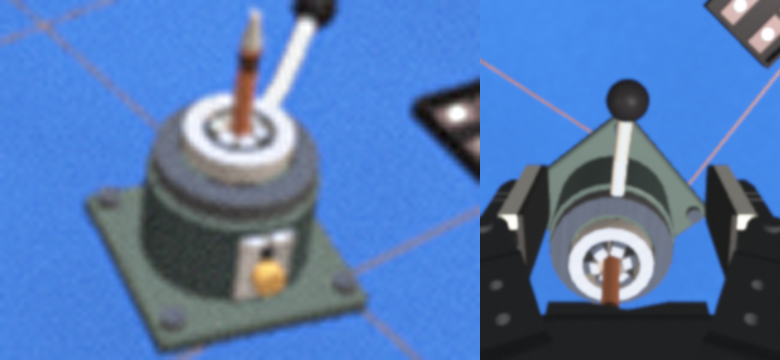

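The bit stands upright and clamped, point up. The ball has swung from 57° to 120° against its end stop, and the gripper is clear. I'm handing it in.

```bash
python3 -m crank '[{"tx":0,"ty":0,"tz":-0.02,"wx":0,"wy":0,"wz":0,"claw":-0.3},{"tx":0,"ty":0,"tz":0,"wx":0,"wy":0,"wz":0,"claw":-0.3},{"tx":0,"ty":0,"tz":0,"wx":0,"wy":0,"wz":0,"claw":-0.3}]' >/dev/null; python3 -c "
from bench import ticket
print(ticket.close_job())"
```

```text
the job is handed in; nothing more can be done
None
```

I seated the bit point up on the depth stop with about 9 N at the wrist, let go of it, swung the lever to its end stop and handed the job in; no verdict came back.

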